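# Sort the cartons into the pantry bins

### The job

Put the four small cartons away in the four open white bins, one carton to a bin: the two thick cartons go in the two wide bins and the two thin cartons in the two narrow bins, it does not matter which of a pair goes where. Each must stand upright and flat on the floor of its bin; leave the round tin and the salt shaker standing where they are.

Things in the scene. Friction and masses are not known exactly. Their poses are not given: they have to be found in the camera images.
- thick_carton_a: Sizes in mm: thick carton, pale with coloured dots, a nearly square rigid box 45 (x) x 52 (y) x 75 high, standing upright; a second one looks the same. Origin: centre of its underside; z up. 0.04 to 0.09 kg.
- thick_carton_b: Sizes in mm: thick carton, pale with coloured dots, a nearly square rigid box 45 (x) x 52 (y) x 75 high, standing upright; a second one looks the same. Origin: centre of its underside; z up. 0.04 to 0.09 kg.
- thin_carton_a: Sizes in mm: thin carton, green with a white stripe, a flat rigid box 31 (x) x 50 (y) x 73 high, standing upright on its foot. Origin: centre of its underside; x runs through its thin side, y along its wide side, z up. 0.04 to 0.09 kg.
- thin_carton_b: Sizes in mm: thin carton, red with a white stripe, a flat rigid box 29 (x) x 52 (y) x 71 high, standing upright on its foot. Origin: centre of its underside; x runs through its thin side, y along its wide side, z up. 0.04 to 0.09 kg.
- narrow_bin_a: Sizes in mm: narrow open bin of white plastic, oblong from above: inside 47 (x) x 70 (y), outside 55 x 78 (rim and ribs add 1 on each side), walls 28 high, floor 4 thick; made for a thin carton, whose x then lies along the bin's x (either way round). There are two alike. Origin: centre of its underside; z up. It is fixed to the worktop.
- narrow_bin_b: Sizes in mm: narrow open bin of white plastic, oblong from above: inside 47 (x) x 70 (y), outside 55 x 78 (rim and ribs add 1 on each side), walls 28 high, floor 4 thick; made for a thin carton, whose x then lies along the bin's x (either way round). There are two alike. Origin: centre of its underside; z up. It is fixed to the worktop.
- wide_bin_a: Sizes in mm: wide open bin of white plastic, nearly square from above: inside 68 (x) x 70 (y), outside 76 x 78 (rim and ribs add 1 on each side), walls 28 high, floor 4 thick; made for a thick carton, square with the bin (any quarter turn). There are two alike. Origin: centre of its underside; z up. It is fixed to the worktop.
- wide_bin_b: Sizes in mm: wide open bin of white plastic, nearly square from above: inside 68 (x) x 70 (y), outside 76 x 78 (rim and ribs add 1 on each side), walls 28 high, floor 4 thick; made for a thick carton, square with the bin (any quarter turn). There are two alike. Origin: centre of its underside; z up. It is fixed to the worktop.
- round_tin: Bystander: round white tin with a red lid, 63 mm diameter, 80 mm high, loose among the cartons. Origin: centre of its underside. Leave it standing where it is.
- salt_shaker: Bystander: round glass salt shaker with a grey cap, 44 mm diameter, 90 mm high, loose among the cartons. Origin: centre of its underside. Leave it standing where it is. (Other things stand only at the back of the worktop, beyond x = 0.73 m: up to 110 mm tall, and two bottles up to 240 mm tall at the back left, beyond y = 0.25 m, beside a wall pillar.)
There are look-alikes about, which are no part of the job. What is shaped like the thin_carton_b but pink or yellow is not meant.

How it is judged:
By the outcome, as a careful person would: the job done as asked, in the order asked, and still so for the second after the job is handed in, with the robot touching nothing.
It also fails if it takes over 107 s, if anything falls off the work surface, if the arm or the gripper's body presses on something with over 40 N, if the wrist force passes 120 N, or if a joint passes its speed limit or range.

### The arm

A 7-joint arm with a two-finger parallel gripper is mounted at the origin on a cart in front of the work surface, level with it; the furniture and walls round the work are solid. World frame = base frame: x ahead of the robot, y to its left, z up, the work surface at z = 0. Lengths are in mm, angles in degrees, forces in N, time in s.
With the tool pointing down it reaches from about 400 to 900 mm from the base axis. Payload 5.6 kg.
Tool frame: the origin (TCP) lies at the very end of the fingers, on their centre line; the grasp point (between the pads) lies 19 mm behind it (grip_point_offset is the distance from the TCP to the grasp point, in mm); z points along the fingers, y is the line along which they close (so a half turn about z gives the same grasp; the last joint's range is limited). The gripper opens to 92 mm and grips with 3 to 60 N. Pads are 20 mm wide; open, the fingers measure 128 mm over their backs; the gripper's body (75 mm by 189 mm) begins 69 mm behind the grasp point.
Start: joints at [-66.75, 26.786, -0.665, 91.828, 0.344, 61.387, -3.226], TCP at [282.065, 585.618, 214.592] pointing down, gripper open.
Joint ranges: [-144.91, 144.91], [-17.63, 115.5], [-89.93, 88.59], [15.96, 139.68], [-74.01, 254.01], [8.47, 105.57], [-167.45, 167.45]. Speed limits (degrees/s): [147.25, 147.25, 180, 180, 180, 180, 180].

### API

Orientations are given as a 3x3 rotation matrix whose columns are the frame's x, y, z axes.
In Python, from rig import sense, capture, camera_params, close_job, grip_point_offset gives the robot as it stands.
- The arm moves only by the tool arm_command, never from a script. Its argument "series" is a list of rows, each a list of 7 numbers: the shift along the world's x, y, z normalised to -1 to 1, where 1 is 750 mm, then the turn, a rotation vector about the world's x, y, z normalised to -1 to 1, where 1 is 120 degrees, then the opening, from -1 (shut) to 1 (fully open). In form: [[x, y, z, rx, ry, rz, claw], ...]. A call has 1 to 12 rows; each row is the pose to reach, as a shift and turn from the pose commanded when the call began; what a row does not reach only later rows make up. A row lasts 1/10 s, in which the tool goes at most 50 mm and 8.59 degrees, less where a joint would pass 70% of its speed; a pose out of reach is approached as far as the arm can. A call with a number of a shift or a turn outside -1 to 1 is refused whole. A call with a gripper value outside its range is refused whole. The fingers move at their own pace and stop on an object; "grip_force" is the grip in N (left out, the last holds). Time passes only in rows, so rows that repeat a pose let the fingers close. It gives the time, the measured TCP pose, the force, the opening and the grip force at its end, in the units of the state.
- sense(): the state, without advancing time (a new reading comes with each control period).
- capture(name): name is "scene" or "top" or "wrist"; returns the picture (480x640x3 uint8, red, green, blue); there is no depth.
- camera_params(name): a dict with "vfov" (degrees; the focal length in pixels is half the picture's height over the tangent of half this angle, whatever the lens; pixels are square), "cx", "cy" (the principal point, pixels), "R" (3x3) and "t" (3): a world point X has camera coordinates R X + t; the wrist camera has in their place "hand_eye" (4x4, takes a point from camera to tool coordinates, whose origin is the TCP and whose axes are the flange's). Camera axes: x right, y down, z forward; pixel columns grow to the right and rows downward; lengths in mm; the calibration is good to about 2 mm. A picture is of the moment at which its call begins: read the wrist's pose just before it. camera_params takes no time and is no camera call.
- close_job(): hands the job in; it is judged then, once.
The state is a dict: "time": time; "q": joint angles; "qvel": joint speeds; "tau": joint torques, N m; "position": TCP position; "eef_rot": TCP orientation; "force": force on the tool from outside, world axes, zero at the start; "ft_torque": the same for the moment, N m; "finger_gap": finger opening in mm; "grip_force": force on a finger pad.
Only numpy, scipy, OpenCV 4.12 (cv2) and the standard library are available. Lean on these libraries where they do the work, as an engineer would, in place of code of your own. Each camera call takes 0.05 s, during which the arm holds its last target. There are 200 camera calls.

## Working session

There is one attempt and no reset: what is moved stays moved. The work goes in short steps, Python scripts to look and compute and a tool call to move; the robot and the scene stay as the last step left them, time stands still between calls to the robot, and variables do not carry over. Pictures are saved under pics/ and viewed, at most 14 in all, crops included, and the job is handed in when it is done.

Besides the shell and the picture viewer there is one more tool, called after ">>>" as name([rows], argument=value, ...), one row to a line, values as JSON. arm_command: Moves the arm, as the interface text tells. Scaled input: -1 to 1 covers 750 mm each way for a shift and 120 degrees each way for a turn. Its arguments: {"type":"object","properties":{"series":{"type":"array","items":{"type":"array","items":{"type":"number","minimum":-1,"maximum":1}}},"grip_force":{"type":"number"}},"required":["series"]}

```bash
ls; mkdir -p pics
python3 - <<'E'
from rig import *
import cv2, numpy as np
s=sense(); print(s['time'],s['position'],s['eef_rot'],s['finger_gap'],grip_point_offset)
for n in ['scene','top']:
    im=capture(n); cv2.imwrite(f'pics/{n}0.png',im[:,:,::-1]); print(n,camera_params(n))
print(camera_params('wrist'))
E
```

```text
pics
0.0 [281.83664424 585.07554253 213.63598827] [[-9.00953523e-01  4.33915136e-01 -6.34891533e-04]
 [ 4.33915575e-01  9.00952001e-01 -1.66279457e-03]
 [-1.49504935e-04 -1.77358995e-03 -9.99998416e-01]] 91.66265782845126 18.700000000000003
scene {'vfov': 48.19133795230308, 'cx': 318.0146572523045, 'cy': 241.64385925724469, 'R': array([[ 0.69462035, -0.71926877, -0.01245012],
       [-0.33376511, -0.30689955, -0.89129878],
       [ 0.63726243,  0.62326969, -0.4532455 ]]), 't': array([-348.73640848,  189.39332313, 1050.97143352])}
top {'vfov': 44.563031564266836, 'cx': 322.6090645412474, 'cy': 237.05428609390893, 'R': array([[ 0.02210787, -0.99974299, -0.00502035],
       [-0.97754043, -0.02056365, -0.20974233],
       [ 0.20958519,  0.00954455, -0.97774381]]), 't': array([   6.01674687,  523.45515086, 1170.68076818])}
{'vfov': 69.47802891332393, 'cx': 322.52475881586065, 'cy': 246.42366040326462, 'hand_eye': array([[-2.05209103e-04, -9.65296301e-01, -2.61157057e-01,
         7.41347622e+01],
       [ 9.99999979e-01, -1.96865819e-04, -5.81077609e-05,
        -7.12594106e-01],
       [ 4.67830874e-06, -2.61157063e-01,  9.65296322e-01,
        -1.69380323e+02],
       [ 0.00000000e+00,  0.00000000e+00,  0.00000000e+00,
         1.00000000e+00]])}
```

View pics/top0.png

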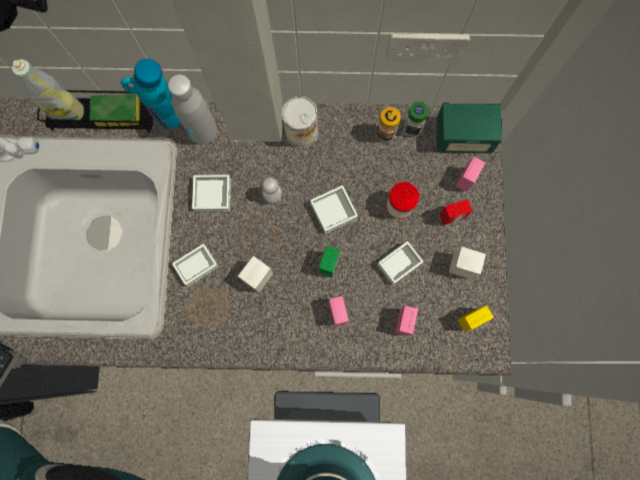

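View pics/scene0.png

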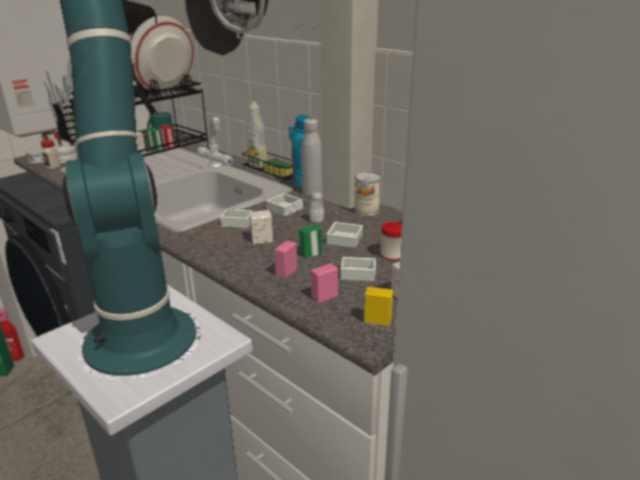

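The top view shows the wide bins at (211,193) and (333,209), and the narrow bins at (194,265) and (400,262). The thick cartons are at (255,274) and (467,263), the green carton at (329,261) and the red at (456,212). The tin is at (403,199) and the shaker at (271,190). The pink and yellow boxes are decoys. In the scene view the fridge hides the right end.

```bash
cat > h.py <<'E'
import numpy as np, cv2
from rig import *
def cam(name,st=None):
    p=camera_params(name); f=240/np.tan(np.radians(p['vfov']/2))
    if name=='wrist':
        H=np.array(p['hand_eye']); Rt=np.array(st['eef_rot']); pt=np.array(st['position'])
        R=(Rt@H[:3,:3]).T; c=Rt@H[:3,3]+pt
    else:
        R=np.array(p['R']); c=-R.T@np.array(p['t'])
    return R,c,f,p['cx'],p['cy']
def ray(C,uv,z):
    R,c,f,cx,cy=C; uv=np.atleast_2d(uv).astype(float)
    d=np.c_[(uv[:,0]-cx)/f,(uv[:,1]-cy)/f,np.ones(len(uv))]@R
    return (c+d*((z-c[2])/d[:,2])[:,None])[:,:2]
def proj(C,X):
    R,c,f,cx,cy=C; q=(np.atleast_2d(X)-c)@R.T
    return np.c_[f*q[:,0]/q[:,2]+cx,f*q[:,1]/q[:,2]+cy]
def rect(C,mask,z):
    "largest blob -> min-area rectangle in the plane z: centre, (short,long) size, heading of the short side, deg"
    cs,_=cv2.findContours(mask.astype(np.uint8),cv2.RETR_EXTERNAL,cv2.CHAIN_APPROX_NONE)
    c=max(cs,key=cv2.contourArea)[:,0]
    P=ray(C,c,z).astype(np.float32); (cx,cy),(w,h),a=cv2.minAreaRect(P)
    if w>h: w,h,a=h,w,a+90
    return np.round([cx,cy,w,h,(a+90)%180-90],1)
E
python3 - <<'E'
from h import *
im=cv2.imread('pics/top0.png'); C=cam('top'); print('cam',C[1])
hsv=cv2.cvtColor(im,cv2.COLOR_BGR2HSV)
def win(m,u,v,r=30):
    o=np.zeros_like(m); o[v-r:v+r,u-r:u+r]=m[v-r:v+r,u-r:u+r]; return o
H,S,V=cv2.split(hsv)
sat=(S>130)&(V>60)
green=sat&(H>45)&(H<90); red=sat&((H<5)|(H>172))&(V>90)
for n,m,u,v,z in [('green',green,329,261,73),('red',red,456,212,71)]:
    w=win(m,u,v,22); print(n,rect(C,w,z), np.percentile(V[w],[5,50,95]))
for n,u,v in [('thickL',255,274),('thickR',467,263)]:
  for t in (150,175,195):
    print(n,t,rect(C,win((S<60)&(V>t),u,v,24),75))
for n,u,v in [('wideL',211,193),('wideM',333,209),('narL',194,265),('narR',400,262)]:
  for t in (150,180):
    print(n,t,rect(C,win((S<60)&(V>t),u,v,28),28))
m=win(sat&((H<8)|(H>172)),403,195,22); cs=cv2.findContours(m.astype(np.uint8),0,1)[0]
(c,r)=cv2.minEnclosingCircle(max(cs,key=cv2.contourArea)); print('tin',ray(C,c,78),r)
print('shaker cap',ray(C,(268,184),90))
print('fridge edge',ray(C,[(507,200),(509,365)],0))
cv2.imwrite('pics/c1.png',cv2.resize(im[150:345,165:515],None,fx=2.28,fy=2.28,interpolation=cv2.INTER_CUBIC))
E
```

```text
cam [ 266.20820491    5.60572211 1254.44678034]
green [470.8   4.6  29.5  57.4  74.5] [ 64.   133.   141.55]
red [ 580.6 -258.5   38.1   68.9   19.9] [ 93. 198. 211.]
thickL 150 [441.2 151.4  53.   55.5 -35.2]
thickL 175 [443.8 155.2  45.2  52.2  55.4]
thickL 195 [443.7 155.3  43.1  51.4  56.2]
thickR 150 [ 477.6 -286.3   45.2   52.6  -17. ]
thickR 175 [ 477.6 -285.8   44.    51.   -16.6]
thickR 195 [ 477.8 -286.    43.5   50.3  -16.3]
wideL 150 [625.6 262.5  79.6  82.5   1.6]
wideL 180 [625.8 263.6  74.8  80.5   1.2]
wideM 150 [593.6  -5.6  79.4  81.6 -62.8]
wideM 180 [594.5  -4.7  76.9  77.4  26.5]
narL 150 [463.4 287.6  62.7  79.9  34.9]
narL 180 [465.4 288.8  55.6  78.1  34.9]
narR 150 [ 479.2 -149.5   57.    80.3   38.1]
narR 180 [ 479.1 -149.4   55.1   77.9   37.5]
tin [[ 608.9766816  -150.12724155]] 15.370428085327148
shaker cap [[625.97574533 132.73129939]]
fridge edge [[ 627.70072946 -388.99657534]
 [ 269.98237769 -377.51265632]]
```

View pics/c1.png

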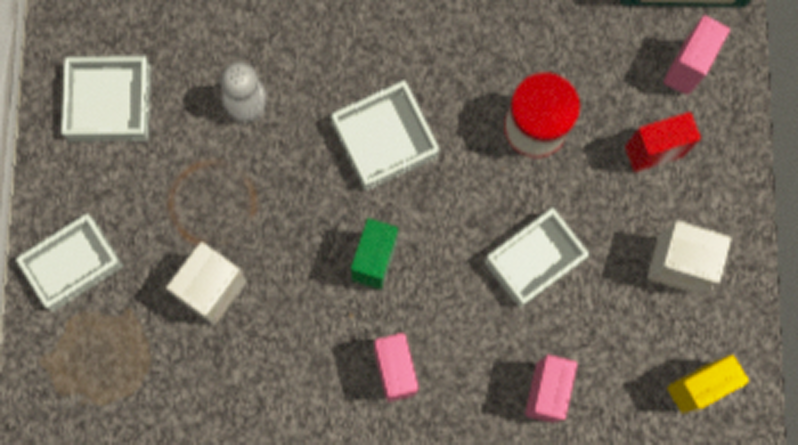

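The crop matches those positions. Sizes agree with the given ones, except red and green, where the side faces bled into the mask, so I'll mask their top faces alone.

Run:
```python
from h import *
im=cv2.imread('pics/top0.png'); C=cam('top')
H,S,V=cv2.split(cv2.cvtColor(im,cv2.COLOR_BGR2HSV))
for n,u,v,z,ts,hm in [('green',329,261,73,(100,115,122,128),(H>45)&(H<90)),('red',456,212,71,(150,170,180,190),(H<5)|(H>172))]:
  for t in ts:
    m=np.zeros(V.shape,bool); r=22; m[v-r:v+r,u-r:u+r]=True
    m&=(S>130)&(V>t)&hm; print(n,t,rect(C,m,z))
```

```text
green 100 [474.6   3.2  29.1  48.8  73.1]
green 115 [475.1   2.7  28.4  47.3  73.1]
green 122 [474.9   2.8  28.4  46.8  73.1]
green 128 [474.7   2.4  26.6  45.4  72.8]
red 150 [ 587.9 -264.9   28.8   51.    19.9]
red 170 [ 587.4 -264.8   27.    50.1   18.4]
red 180 [ 587.6 -265.1   25.5   49.3   19.9]
red 190 [ 588.  -264.9   24.8   49.1   18.2]
```

>>> arm_command([
  [0.2157,-0.5738,-0.086,0,0,-0.074,1],
  [0.2157,-0.5738,-0.086,0,0,-0.074,1],
  [0.2157,-0.5738,-0.086,0,0,-0.074,1],
  [0.2157,-0.5738,-0.086,0,0,-0.074,1],
  [0.2157,-0.5738,-0.086,0,0,-0.074,1],
  [0.2157,-0.5738,-0.086,0,0,-0.074,1],
  [0.2157,-0.5738,-0.086,0,0,-0.074,1],
  [0.2157,-0.5738,-0.086,0,0,-0.074,1],
  [0.2157,-0.5738,-0.086,0,0,-0.074,1],
  [0.2157,-0.5738,-0.086,0,0,-0.074,1],
  [0.2157,-0.5738,-0.086,0,0,-0.074,1],
  [0.2157,-0.5738,-0.086,0,0,-0.074,1],
], grip_force=20)

```text
time: 1.3
position: [443.5, 156.0, 150.0]
eef_rot: [[-0.823, 0.568, -0.0], [0.568, 0.823, 0.0], [0.001, 0.0, -1.0]]
force: [-0.0, -0.1, -0.1]
finger_gap: 91.9
grip_force: 0.0
```

```bash
cat >> h.py <<'E'
def look(fn):
    s=sense(); im=capture('wrist'); cv2.imwrite(f'pics/{fn}.png',im[:,:,::-1])
    R=np.array(s['eef_rot']); print(s['time'],np.round(s['position'],1),'yaw',np.round(np.degrees(np.arctan2(R[1,1],R[0,1])),1),'tilt',np.round(R[2],3),'gap',round(s['finger_gap'],1),'grip',round(s['grip_force'],1),'F',np.round(s['force'],1),'qd',np.round(s['q'],0))
    return s,im[:,:,::-1].copy(),cam('wrist',s)
def mark(im,C,pts,fn,z):
    for i,(x,y) in enumerate(pts):
        u,v=proj(C,[x,y,z])[0]; cv2.drawMarker(im,(int(round(u)),int(round(v))),(255,0,255),cv2.MARKER_CROSS,12,1)
    cv2.imwrite(f'pics/{fn}.png',im)
E
python3 - <<'E'
from h import *
s,im,C=look('w1'); a=np.radians(55.4); e=np.array([np.cos(a),np.sin(a)]); f=np.array([-e[1],e[0]])
mark(im,C,[np.array([443.8,155.2])+i*22.5*e+j*26*f for i in(-1,1) for j in(-1,1)],'w1',75)
E
```

```text
1.3 [443.5 156.  150. ] yaw 55.4 tilt [ 0.001  0.    -1.   ] gap 91.9 grip 0.0 F [-0.  -0.1 -0.1] qd [-33.  14.  11. 120.  -4.  46.  36.]
```

View pics/w1.png

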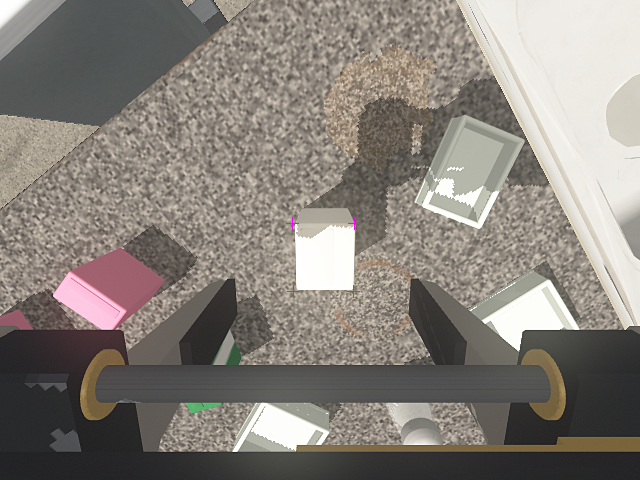

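The wrist view shows the carton's top face at about (324,257), with its corners on the projected marks. The two cameras agree, so I descend and grip.

>>> arm_command([
  [0,0,-0.06,0,0,0,1],
  [0,0,-0.12,0,0,0,1],
  [0,0,-0.1533,0,0,0,1],
  [0,0,-0.1533,0,0,0,1],
  [0,0,-0.1533,0,0,0,-0.3],
  [0,0,-0.1533,0,0,0,-0.3],
  [0,0,-0.1533,0,0,0,-0.3],
  [0,0,-0.1533,0,0,0,-0.3],
  [0,0,-0.1533,0,0,0,-0.3],
  [0,0,-0.1533,0,0,0,-0.3],
  [0,0,-0.1533,0,0,0,-0.3],
  [0,0,-0.1533,0,0,0,-0.3],
], grip_force=20)

```text
time: 2.55
position: [444.2, 155.4, 35.5]
eef_rot: [[-0.823, 0.568, 0.001], [0.568, 0.823, 0.0], [-0.0, 0.001, -1.0]]
force: [-0.6, -0.1, 4.4]
finger_gap: 44.4
grip_force: 20.0
```

>>> arm_command([
  [0,0,0.03,0,0,0,-0.3],
  [0,0,0.08,0,0,0,-0.3],
  [0,0,0.13,0,0,0,-0.3],
  [0.02,0.012,0.16,0,0,0.02,-0.3],
  [0.06,0.036,0.16,0,0,0.07,-0.3],
  [0.1,0.06,0.16,0,0,0.12,-0.3],
  [0.14,0.084,0.16,0,0,0.17,-0.3],
  [0.18,0.107,0.16,0,0,0.22,-0.3],
  [0.22,0.13,0.16,0,0,0.27,-0.3],
  [0.2427,0.1437,0.16,0,0,0.301,-0.3],
  [0.2427,0.1437,0.16,0,0,0.301,-0.3],
  [0.2427,0.1437,0.16,0,0,0.301,-0.3],
])

```text
time: 3.75
position: [624.9, 262.3, 153.9]
eef_rot: [[-1.0, -0.025, -0.002], [-0.025, 1.0, -0.001], [0.002, -0.001, -1.0]]
force: [-0.8, -0.1, -0.2]
finger_gap: 43.6
grip_force: 20.0
```

```bash
cat >> h.py <<'E'
def box(c,yaw,w,h):
    a=np.radians(yaw); e=np.array([np.cos(a),np.sin(a)]); f=np.array([-e[1],e[0]])
    return [np.array(c)+i*w/2*e+j*h/2*f for i in(-1,1) for j in(-1,1)]
E
python3 - <<'E'
from h import *
s,im,C=look('w2')
mark(im,C,box([625.7,263],1.5,78,80),'w2',28)
E
```

```text
3.75 [624.9 262.3 153.9] yaw 91.4 tilt [ 0.002 -0.001 -1.   ] gap 43.6 grip 20.0 F [-0.8 -0.1 -0.2] qd [-28.  33.   4.  91.  -3.  57.  68.]
```

View pics/w2.png

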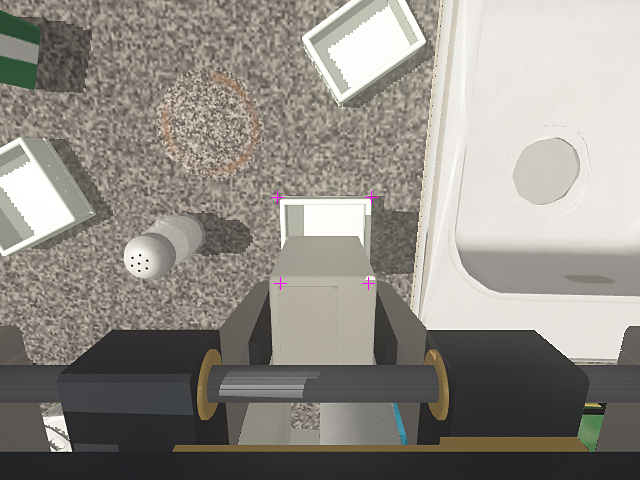

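The bin's front rim corners are at (280,198) and (371,198), within 1–2 mm of the marks. I lower and release.

>>> arm_command([
  [0,0,-0.05,0,0,0,-0.3],
  [0,0,-0.1,0,0,0,-0.3],
  [0,0,-0.135,0,0,0,-0.3],
  [0,0,-0.148,0,0,0,-0.3],
  [0,0,-0.153,0,0,0,-0.3],
  [0,0,-0.153,0,0,0,-0.3],
  [0,0,-0.153,0,0,0,0.5],
  [0,0,-0.153,0,0,0,0.5],
  [0,0,-0.153,0,0,0,0.5],
  [0,0,-0.153,0,0,0,0.5],
  [0,0,-0.1,0,0,0,0.5],
  [0,0,-0.04,0,0,0,0.5],
])

```text
time: 5.0
position: [624.4, 262.4, 124.1]
eef_rot: [[-1.0, -0.027, -0.004], [-0.027, 1.0, -0.002], [0.004, -0.002, -1.0]]
force: [-0.0, 0.1, 0.2]
finger_gap: 68.9
grip_force: 0.0
```

>>> arm_command([
  [0,0,0.034,0,0,0,0.5],
  [-0.2015,-0.3467,0.034,0,0,-0.154,0.5],
  [-0.2015,-0.3467,0.034,0,0,-0.154,0.5],
  [-0.2015,-0.3467,0.034,0,0,-0.154,0.5],
  [-0.2015,-0.3467,0.034,0,0,-0.154,0.5],
  [-0.2015,-0.3467,0.034,0,0,-0.154,0.5],
  [-0.2015,-0.3467,0.034,0,0,-0.154,0.5],
  [-0.2015,-0.3467,0.034,0,0,-0.154,0.5],
  [-0.2015,-0.3467,0.034,0,0,-0.154,0.5],
  [-0.2015,-0.3467,0.034,0,0,-0.154,0.5],
])

```text
time: 6.0
position: [475.7, 4.2, 151.0]
eef_rot: [[-0.957, 0.29, 0.001], [0.29, 0.957, 0.001], [-0.001, 0.001, -1.0]]
force: [-0.3, -0.3, 0.0]
finger_gap: 68.9
grip_force: 0.0
```

Run:
```python
from h import *
s,im,C=look('w3')
mark(im,C,box([474.7,3],73,31,50),'w3',73)
```

```text
6.0 [475.7   4.2 151. ] yaw 73.1 tilt [-0.001  0.001 -1.   ] gap 68.9 grip 0.0 F [-0.3 -0.3  0. ] qd [-14.  15.  11. 120.  -4.  46.  73.]
```

View pics/w3.png

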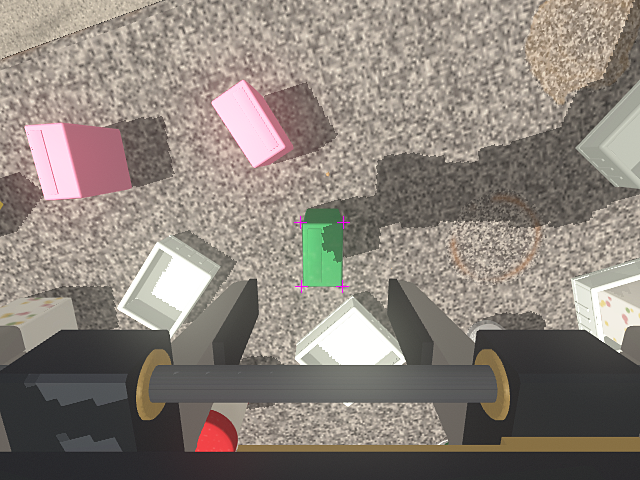

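The green top face at (323,255) sits on the marks.

>>> arm_command([
  [0,0,-0.06,0,0,0,0.5],
  [0,0,-0.12,0,0,0,0.5],
  [0,0,-0.1533,0,0,0,0.5],
  [0,0,-0.1533,0,0,0,0.5],
  [0,0,-0.1533,0,0,0,-0.6],
  [0,0,-0.1533,0,0,0,-0.6],
  [0,0,-0.1533,0,0,0,-0.6],
  [0,0,-0.1533,0,0,0,-0.6],
  [0,0,-0.1533,0,0,0,-0.6],
  [0,0,-0.1533,0,0,0,-0.6],
  [0,0,-0.1533,0,0,0,-0.6],
])

```text
time: 7.15
position: [475.2, 3.1, 36.3]
eef_rot: [[-0.957, 0.292, 0.001], [0.292, 0.957, 0.0], [-0.001, 0.001, -1.0]]
force: [-0.9, 0.4, 6.9]
finger_gap: 29.9
grip_force: 20.0
```

>>> arm_command([
  [0,0,0.03,0,0,0,-0.6],
  [0,0,0.08,0,0,0,-0.6],
  [0,0,0.13,0,0,0,-0.6],
  [-0.001,0.02,0.16,0,0,-0.02,-0.6],
  [-0.002,0.07,0.16,0,0,-0.06,-0.6],
  [-0.004,0.13,0.16,0,0,-0.11,-0.6],
  [-0.006,0.19,0.16,0,0,-0.16,-0.6],
  [-0.008,0.25,0.16,0,0,-0.21,-0.6],
  [-0.01,0.31,0.16,0,0,-0.26,-0.6],
  [-0.012,0.36,0.16,0,0,-0.31,-0.6],
  [-0.013,0.3807,0.16,0,0,-0.3175,-0.6],
  [-0.013,0.3807,0.16,0,0,-0.3175,-0.6],
])

```text
time: 8.35
position: [463.9, 291.3, 155.2]
eef_rot: [[-0.577, 0.817, -0.001], [0.817, 0.577, 0.0], [0.001, -0.0, -1.0]]
force: [0.3, -1.8, -1.0]
finger_gap: 30.0
grip_force: 20.0
```

Run:
```python
from h import *
s,im,C=look('w4')
mark(im,C,box([465,288.5],34.9,57,80),'w4',28)
```

```text
8.35 [463.9 291.3 155.2] yaw 35.2 tilt [ 0.001 -0.    -1.   ] gap 30.0 grip 20.0 F [ 0.3 -1.8 -1. ] qd [-45.  21.  11. 110.  -5.  49.   4.]
```

View pics/w4.png

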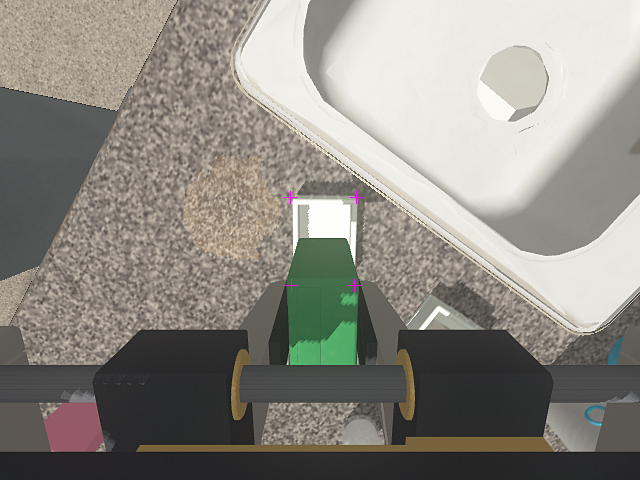

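The narrow bin's visible rim (292–356, 198) lies on the marks, and the carton hangs over it. I lower and release.

>>> arm_command([
  [0,0,-0.02,0,0,0,-0.6],
  [0,0,-0.06,0,0,0,-0.6],
  [0,0,-0.1,0,0,0,-0.6],
  [0,0,-0.135,0,0,0,-0.6],
  [0,0,-0.148,0,0,0,-0.6],
  [0,0,-0.153,0,0,0,-0.6],
  [0,0,-0.153,0,0,0,-0.6],
  [0,0,-0.153,0,0,0,0.2],
  [0,0,-0.153,0,0,0,0.2],
  [0,0,-0.153,0,0,0,0.2],
  [0,0,-0.1,0,0,0,0.2],
  [0,0,-0.04,0,0,0,0.2],
])

```text
time: 9.6
position: [463.9, 287.8, 125.4]
eef_rot: [[-0.573, 0.82, -0.003], [0.82, 0.573, -0.003], [-0.0, -0.004, -1.0]]
force: [1.0, 0.5, 0.4]
finger_gap: 54.8
grip_force: 0.0
```

>>> arm_command([
  [0,0,0.034,0,0,0,0.2],
  [0.1637,-0.738,0.034,0,0,-0.128,0.2],
  [0.1637,-0.738,0.034,0,0,-0.128,0.2],
  [0.1637,-0.738,0.034,0,0,-0.128,0.2],
  [0.1637,-0.738,0.034,0,0,-0.128,0.2],
  [0.1637,-0.738,0.034,0,0,-0.128,0.2],
  [0.1637,-0.738,0.034,0,0,-0.128,0.2],
  [0.1637,-0.738,0.034,0,0,-0.128,0.2],
  [0.1637,-0.738,0.034,0,0,-0.128,0.2],
  [0.1637,-0.738,0.034,0,0,-0.128,0.2],
  [0.1637,-0.738,0.034,0,0,-0.128,0.2],
  [0.1637,-0.738,0.034,0,0,-0.128,0.2],
])

```text
time: 10.8
position: [584.5, -250.2, 151.6]
eef_rot: [[-0.336, 0.942, 0.001], [0.942, 0.336, 0.0], [-0.0, 0.001, -1.0]]
force: [1.5, -0.6, -0.1]
finger_gap: 54.9
grip_force: 0.0
```

>>> arm_command([
  [0,0,0,0,0,0,0.2],
  [0,0,0,0,0,0,0.2],
  [0,0,0,0,0,0,0.2],
])

```text
time: 11.1
position: [584.2, -246.7, 151.0]
eef_rot: [[-0.337, 0.942, -0.0], [0.942, 0.337, 0.001], [0.001, 0.0, -1.0]]
force: [-0.4, 0.3, -0.2]
finger_gap: 55.3
grip_force: 0.0
```

Run:
```python
from h import *
s,im,C=look('w5')
mark(im,C,box([587.8,-265],19.5,29,52),'w5',71)
```

```text
11.1 [ 584.2 -246.7  151. ] yaw 19.7 tilt [ 0.001  0.    -1.   ] gap 55.3 grip 0.0 F [-0.4  0.3 -0.2] qd [  3.  30.  23.  99. -14.  54.  51.]
```

View pics/w5.png

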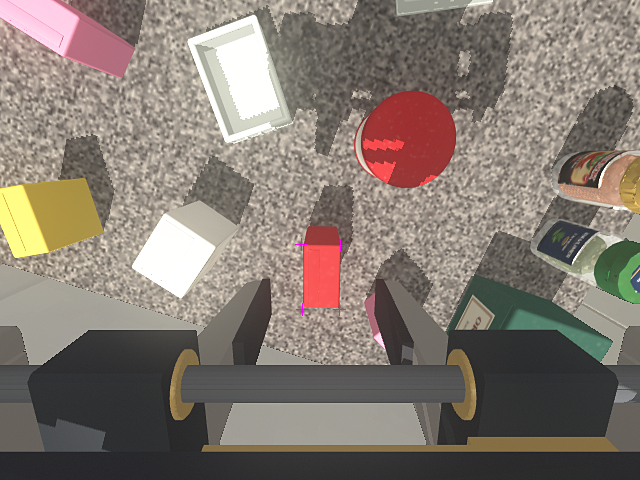

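Red's top face at (322,277) is on the marks, and the tool stopped about 18 mm short. A pink decoy shows beside the right finger at (375,315), so I check its clearance.

Run:
```python
from h import *
im=cv2.imread('pics/top0.png'); C=cam('top')
H,S,V=cv2.split(cv2.cvtColor(im,cv2.COLOR_BGR2HSV))
a=np.radians(19.5); e=np.array([np.cos(a),np.sin(a)]); f=np.array([-e[1],e[0]])
for t in (150,190,215,225):
    m=np.zeros(V.shape,bool); m[150:197,450:490]=True
    m&=(H>150)&(H<178)&(S>80)&(V>t); r=rect(C,m,71); print(t,r)
    for p in box(r[:2],r[4],*r[2:4]): d=p-np.array([587.8,-265]); print('   along y_tool %.0f along x_tool %.0f'%(d@e,d@f))
print([np.round(sense()[k],2) for k in('position','time')])
```

```text
150 [ 673.3 -299.3   28.6   52.4   61.8]
   along y_tool 76 along x_tool -90
   along y_tool 41 along x_tool -51
   along y_tool 97 along x_tool -71
   along y_tool 62 along x_tool -32
190 [ 673.6 -299.6   27.1   51.2   61.6]
   along y_tool 76 along x_tool -89
   along y_tool 42 along x_tool -51
   along y_tool 97 along x_tool -71
   along y_tool 62 along x_tool -33
215 [ 673.6 -299.6   25.8   49.1   61.6]
   along y_tool 76 along x_tool -88
   along y_tool 43 along x_tool -52
   along y_tool 95 along x_tool -71
   along y_tool 62 along x_tool -34
225 [ 673.2 -299.7   25.    48.2   61.8]
   along y_tool 76 along x_tool -87
   along y_tool 43 along x_tool -52
   along y_tool 94 along x_tool -71
   along y_tool 62 along x_tool -35
[array([ 584.31, -246.26,  151.09]), np.float64(11.15)]
```

>>> arm_command([
  [0.0047,-0.0245,0,0,0,0,0.2],
  [0.0047,-0.0245,0,0,0,0,0.2],
  [0.0047,-0.0245,-0.06,0,0,0,0.2],
  [0.0047,-0.0245,-0.12,0,0,0,0.2],
  [0.0047,-0.0245,-0.1533,0,0,0,0.2],
  [0.0047,-0.0245,-0.1533,0,0,0,0.2],
  [0.0047,-0.0245,-0.1533,0,0,0,-0.6],
  [0.0047,-0.0245,-0.1533,0,0,0,-0.6],
  [0.0047,-0.0245,-0.1533,0,0,0,-0.6],
  [0.0047,-0.0245,-0.1533,0,0,0,-0.6],
  [0.0047,-0.0245,-0.1533,0,0,0,-0.6],
  [0.0047,-0.0245,-0.1533,0,0,0,-0.6],
])

```text
time: 12.35
position: [588.8, -267.2, 37.9]
eef_rot: [[-0.335, 0.942, 0.003], [0.942, 0.335, -0.001], [-0.002, 0.002, -1.0]]
force: [1.0, 0.2, 6.1]
finger_gap: 28.0
grip_force: 20.0
```

>>> arm_command([
  [0,0,0.03,0,0,0,-0.6],
  [0,0,0.08,0,0,0,-0.6],
  [0,0,0.13,0,0,0,-0.6],
  [-0.01,0.01,0.16,0,0,0.01,-0.6],
  [-0.04,0.04,0.16,0,0,0.04,-0.6],
  [-0.07,0.075,0.16,0,0,0.07,-0.6],
  [-0.1,0.11,0.16,0,0,0.1,-0.6],
  [-0.13,0.14,0.16,0,0,0.13,-0.6],
  [-0.145,0.1557,0.16,0,0,0.15,-0.6],
  [-0.145,0.1557,0.16,0,0,0.15,-0.6],
  [-0.145,0.1557,0.16,0,0,0.15,-0.6],
  [-0.145,0.1557,0.16,0,0,0.15,-0.6],
])

```text
time: 13.55
position: [479.7, -151.0, 156.4]
eef_rot: [[-0.609, 0.793, 0.001], [0.793, 0.609, -0.001], [-0.001, 0.0, -1.0]]
force: [-0.6, -0.2, -0.2]
finger_gap: 27.6
grip_force: 20.0
```

Run:
```python
from h import *
s,im,C=look('w6')
mark(im,C,box([479.1,-149.4],37.5,57,80),'w6',28)
```

```text
13.55 [ 479.7 -151.   156.4] yaw 37.5 tilt [-0.001  0.    -1.   ] gap 27.6 grip 20.0 F [-0.6 -0.2 -0.2] qd [ -3.  17.  20. 116.  -8.  48.  59.]
```

View pics/w6.png

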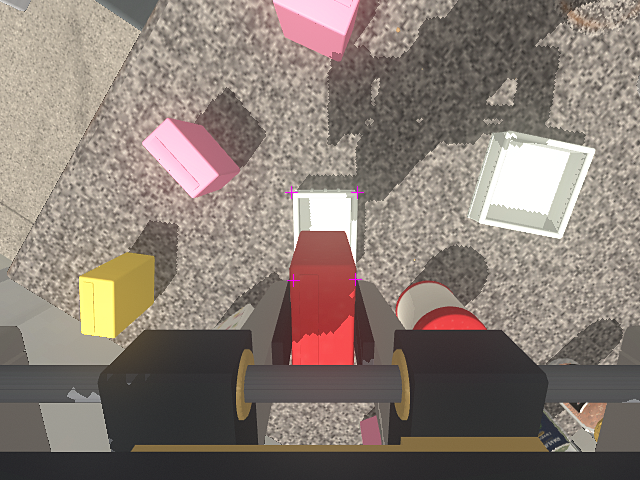

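The bin rim (293–356, 193) lies on the marks, with the red carton above it. I lower and release.

>>> arm_command([
  [0,0.002,-0.03,0,0,0,-0.6],
  [0,0.002,-0.07,0,0,0,-0.6],
  [0,0.002,-0.11,0,0,0,-0.6],
  [0,0.002,-0.14,0,0,0,-0.6],
  [0,0.002,-0.15,0,0,0,-0.6],
  [0,0.002,-0.154,0,0,0,-0.6],
  [0,0.002,-0.154,0,0,0,-0.6],
  [0,0.002,-0.154,0,0,0,0.2],
  [0,0.002,-0.154,0,0,0,0.2],
  [0,0.002,-0.154,0,0,0,0.2],
  [0,0.002,-0.1,0,0,0,0.2],
  [0,0.002,-0.04,0,0,0,0.2],
])

```text
time: 14.8
position: [477.5, -148.3, 125.9]
eef_rot: [[-0.61, 0.793, -0.004], [0.793, 0.61, 0.0], [0.003, -0.003, -1.0]]
force: [1.1, -0.6, -0.2]
finger_gap: 55.2
grip_force: 0.0
```

>>> arm_command([
  [0,0,0.034,0,0,0,0.7],
  [0,0,0.034,0,0,-0.1,0.7],
  [-0.0017,-0.06,0.034,0,0,-0.17,0.7],
  [-0.0017,-0.09,0.034,0,0,-0.24,0.7],
  [-0.0017,-0.12,0.034,0,0,-0.31,0.7],
  [-0.0017,-0.15,0.034,0,0,-0.38,0.7],
  [-0.0017,-0.182,0.034,0,0,-0.45,0.7],
  [-0.0017,-0.182,0.034,0,0,-0.45,0.7],
  [-0.0017,-0.182,0.034,0,0,-0.45,0.7],
  [-0.0017,-0.182,0.034,0,0,-0.45,0.7],
  [-0.0017,-0.182,0.034,0,0,-0.45,0.7],
])

```text
time: 15.9
position: [477.8, -284.3, 151.7]
eef_rot: [[0.281, 0.96, 0.0], [0.96, -0.281, 0.0], [0.0, -0.0, -1.0]]
force: [0.5, -0.1, 0.1]
finger_gap: 78.4
grip_force: 0.0
```

Run:
```python
from h import *
s,im,C=look('w7')
mark(im,C,box([477.7,-286],-16.5,45,52),'w7',75)
```

```text
15.9 [ 477.8 -284.3  151.7] yaw -16.3 tilt [ 0. -0. -1.] gap 78.4 grip 0.0 F [ 0.5 -0.1  0.1] qd [  1.  24.  34. 110. -17.  51.  27.]
```

View pics/w7.png

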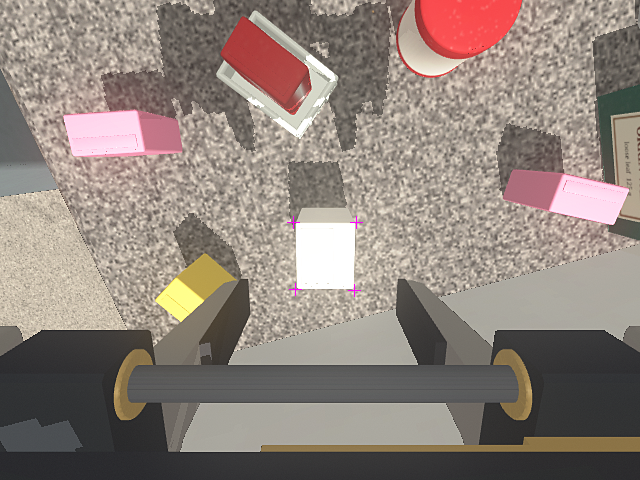

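The thick carton's top at (326,257) is on the marks, and the red carton sits in its bin at top. The yellow decoy corner at (235,270) is about 70 mm from the tool axis, so I narrow the opening a little before descending.

>>> arm_command([
  [0,-0.002,0,0,0,0,0.45],
  [0,-0.002,0,0,0,0,0.45],
  [0,-0.002,-0.06,0,0,0,0.45],
  [0,-0.002,-0.12,0,0,0,0.45],
  [0,-0.002,-0.1533,0,0,0,0.45],
  [0,-0.002,-0.1533,0,0,0,0.45],
  [0,-0.002,-0.1533,0,0,0,-0.3],
  [0,-0.002,-0.1533,0,0,0,-0.3],
  [0,-0.002,-0.1533,0,0,0,-0.3],
  [0,-0.002,-0.1533,0,0,0,-0.3],
  [0,-0.002,-0.1533,0,0,0,-0.3],
  [0,-0.002,-0.1533,0,0,0,-0.3],
])

```text
time: 17.15
position: [478.8, -287.1, 38.4]
eef_rot: [[0.283, 0.959, 0.003], [0.959, -0.283, -0.001], [-0.0, 0.003, -1.0]]
force: [1.1, -0.0, 7.3]
finger_gap: 43.9
grip_force: 20.0
```

>>> arm_command([
  [0,0,0.03,0,0,0,-0.3],
  [0,0,0.08,0,0,0,-0.3],
  [0,0,0.13,0,0,0,-0.3],
  [0.008,0.02,0.16,0,0,0.02,-0.3],
  [0.028,0.07,0.16,0,0,0.07,-0.3],
  [0.051,0.125,0.16,0,0,0.12,-0.3],
  [0.074,0.18,0.16,0,0,0.18,-0.3],
  [0.097,0.235,0.16,0,0,0.24,-0.3],
  [0.12,0.29,0.16,0,0,0.29,-0.3],
  [0.142,0.345,0.16,0,0,0.34,-0.3],
  [0.155,0.376,0.16,0,0,0.359,-0.3],
  [0.155,0.376,0.16,0,0,0.359,-0.3],
])

```text
time: 18.35
position: [594.8, -0.0, 156.7]
eef_rot: [[-0.454, 0.891, 0.001], [0.891, 0.454, 0.002], [0.001, 0.001, -1.0]]
force: [-0.6, 1.2, -1.1]
finger_gap: 43.5
grip_force: 20.0
```

>>> arm_command([
  [0,0,0,0,0,0,-0.3],
  [0,0,0,0,0,0,-0.3],
])

```text
time: 18.55
position: [593.2, -7.0, 156.7]
eef_rot: [[-0.445, 0.895, -0.0], [0.895, 0.445, -0.001], [-0.001, -0.001, -1.0]]
force: [-1.0, -0.5, -0.5]
finger_gap: 43.8
grip_force: 20.0
```

Run:
```python
from h import *
s,im,C=look('w8')
mark(im,C,box([594,-5],26.7,78,80),'w8',28)
```

```text
18.55 [593.2  -7.  156.7] yaw 26.4 tilt [-0.001 -0.001 -1.   ] gap 43.8 grip 20.0 F [-1.  -0.5 -0.5] qd [-18.  26.  20. 104. -11.  52.  33.]
```

View pics/w8.png

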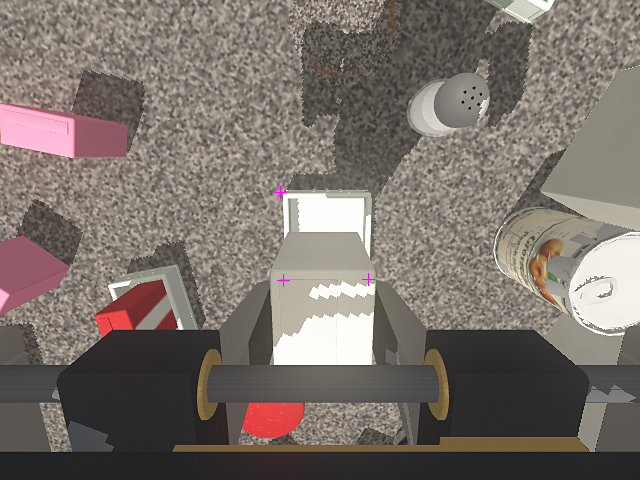

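The rim front edge (284–372, 191) lies within about 2 px of the marks. I let it settle, then lower and release.

>>> arm_command([
  [0,0,-0.02,0,0,0,-0.3],
  [0,0,-0.05,0,0,0,-0.3],
  [0,0,-0.08,0,0,0,-0.3],
  [0,0,-0.11,0,0,0,-0.3],
  [0,0,-0.14,0,0,0,-0.3],
  [0,0,-0.15,0,0,0,-0.3],
  [0,0,-0.154,0,0,0,-0.3],
  [0,0,-0.154,0,0,0,-0.3],
  [0,0,-0.154,0,0,0,0.5],
  [0,0,-0.154,0,0,0,0.5],
  [0,0,-0.154,0,0,0,0.5],
  [0,0,-0.154,0,0,0,0.5],
])

```text
time: 19.8
position: [593.9, -4.6, 41.2]
eef_rot: [[-0.449, 0.894, 0.0], [0.894, 0.449, -0.0], [-0.0, 0.0, -1.0]]
force: [-0.4, -0.3, 0.5]
finger_gap: 69.0
grip_force: 0.0
```

>>> arm_command([
  [0,0,0.06,0,0,0,0.5],
  [0,0,0.12,0,0,0,0.5],
  [0,0,0.2,0,0,0,0.5],
  [-0.1,0,0.25,0,0,0,0.5],
  [-0.2,0,0.25,0,0,0,0.5],
  [-0.2,0,0.25,0,0,0,0.5],
  [-0.2,0,0.25,0,0,0,0.5],
  [-0.2,0,0.25,0,0,0,0.5],
])

```text
time: 20.6
position: [443.4, -4.2, 229.6]
eef_rot: [[-0.449, 0.893, 0.002], [0.893, 0.449, 0.002], [0.0, 0.003, -1.0]]
force: [0.6, 0.7, -0.5]
finger_gap: 68.8
grip_force: 0.0
```

Run:
```python
from h import *
for n in ('top','scene'):
    im=capture(n)[:,:,::-1]
    c=im[150:345,165:515] if n=='top' else im[170:330,190:420]
    cv2.imwrite(f'pics/end_{n}.png',cv2.resize(c,None,fx=2.28,fy=2.28,interpolation=cv2.INTER_CUBIC))
```

```text
(no output)
```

View pics/end_top.png

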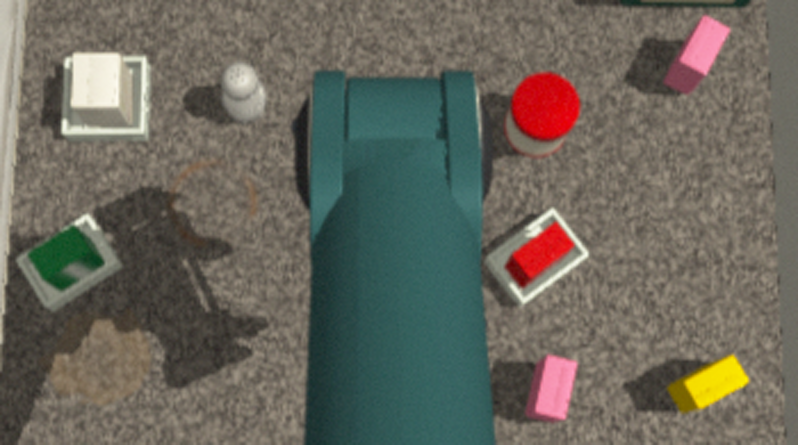

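View pics/end_scene.png

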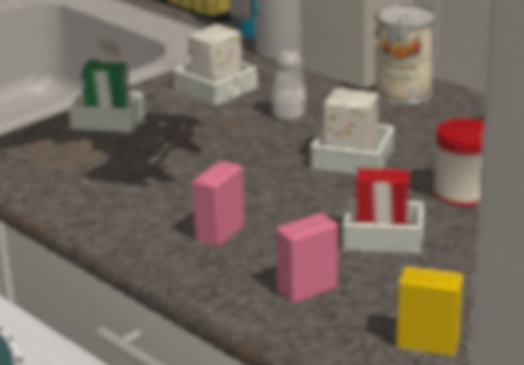

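All four cartons stand in their bins in the scene view, with the tin and shaker unmoved. The arm hides wide bin M from above and green is in shadow, so I move the arm aside and measure.

>>> arm_command([
  [0,-0.3,0,0,0,0,0.5],
  [0,-0.3,0,0,0,0,0.5],
  [0,-0.3,0,0,0,0,0.5],
  [0,-0.3,0,0,0,0,0.5],
  [0,-0.3,0,0,0,0,0.5],
  [0,-0.3,0,0,0,0,0.5],
  [0,-0.3,0,0,0,0,0.5],
  [0,-0.3,0,0,0,0,0.5],
])

```text
time: 21.5
position: [444.6, -228.3, 228.0]
eef_rot: [[-0.451, 0.893, -0.001], [0.893, 0.451, 0.0], [0.001, -0.001, -1.0]]
force: [0.4, 0.2, -0.3]
finger_gap: 68.9
grip_force: 0.0
```

Run:
```python
from h import *
im=capture('top')[:,:,::-1].copy(); C=cam('top')
H,S,V=cv2.split(cv2.cvtColor(im,cv2.COLOR_BGR2HSV))
for n,c,z,hm in [('green',(465,288),77,(H>45)&(H<90)&(S>130)&(V>60)),('red',(479,-149),75,((H<5)|(H>172))&(S>130)&(V>150))]:
    u,v=proj(C,[*c,z])[0].astype(int); m=np.zeros(V.shape,bool); m[v-24:v+24,u-24:u+24]=True
    print(n,rect(C,m&hm,z))
for c,a,w,h,z in [((465,288.5),34.9,31,50,77),((479.1,-149.4),37.5,29,52,75),((625.7,263),91.5,45,52,79),((594,-5),26.7,45,52,79)]:
    for p in box(c,a,w,h):
        u,v=np.round(proj(C,[*p,z])[0]).astype(int); im[v,u]=(255,0,255)
cr=np.hstack([im[165:295,165:300],im[165:295,300:435]])
cv2.imwrite('pics/end2.png',cv2.resize(cr,None,fx=2.95,fy=2.95,interpolation=cv2.INTER_NEAREST))
```

```text
green [459.2 279.9  43.7  51.5  35.1]
red [ 475.9 -147.9   29.6   51.4   37.8]
```

View pics/end2.png

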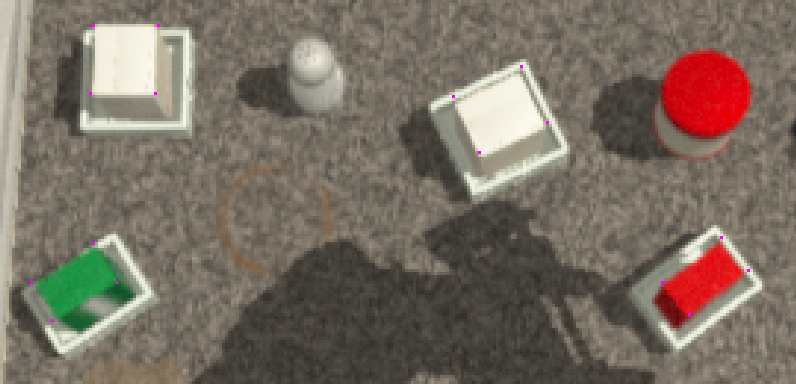

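All four top faces have the expected headings and lie within about 3 mm of the marks, level and inside the rims. The tin and shaker have not moved. I hand in the job.

```bash
python3 -c "
from rig import *
print(close_job())"
```

```text
the job is handed in; nothing more can be done
None
```

I handed the job in at about 21.6 s of the 107 s: both thick cartons stand in the wide bins and both thin ones (green and red) in the narrow bins. In the last pictures all four were upright and inside the rims, and the tin and salt shaker stood where they were.

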